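# Open the tight tea tin in the one-hand holder

### The arm

A 6-joint arm with a two-finger parallel gripper is mounted at the origin on a cart in front of the work surface, level with it; the furniture and walls round the work are solid. World frame = base frame: x ahead of the robot, y to its left, z up, the work surface at z = 0. Lengths are in m, angles in rad, forces in N, time in s.
With the tool pointing down it reaches from about 0.375 to 0.975 m from the base axis. Payload 3.8 kg.
Tool frame: the origin (TCP) lies on the centre line of the jaws, within the pads' length; the fingertips stand 17 mm ahead of it and the grasp point (between the pads) lies 2 mm behind it (bot.tip_extent is the distance from the TCP to the fingertips, in m); z points along the fingers, y is the line along which they close (so a half turn about z gives the same grasp; the last joint's range is limited). The gripper opens to 85 mm and grips with 20 to 120 N. Pads are 22 mm wide; open, the fingers measure 114 mm over their backs; the gripper's body (76 mm by 85 mm) begins 54 mm behind the grasp point. The pads swing forward as they close: fully open they stand 13 mm farther back than shut.
Start: joints at [-1.374, 0.264, 1.604, -0, 1.274, -0.037], TCP at [0.156, -0.657, 0.248] pointing down, gripper open.
Joint ranges: [-2.63, 2.63], [-0.94, 2.18], [0.31, 2.57], [-1.31, 4.45], [0, 2.66], [-2.55, 2.55]. Speed limits (rad/s): [2.57, 2.57, 3.14, 3.14, 3.14, 3.14].

### API

Orientations are given as a rotation vector (axis times angle).
In Python, from workcell import readout, read_camera, finish_job, bot gives the robot as it stands.
- The arm moves only by the tool jog_arm, never from a script. Its argument "deltas" is one flat list of numbers, 7 for each row, row after row: the shift along the tool's x, y, z in m, then the turn, a rotation vector about the tool's x, y, z in degrees, then the gripper command: -1 is shut, 1 is fully open, values between are in proportion. A call has 1 to 8 rows; each row is the pose to reach, as a shift and turn from the pose commanded when the call began, along the tool's axes at that moment; what a row does not reach only later rows make up. A row lasts 1/10 s, in which the tool goes at most 50 mm and 8.59 degrees, less where a joint would pass 70% of its speed; a pose out of reach is approached as far as the arm can. A call with a gripper value outside its range is refused whole. The fingers move at their own pace and stop on an object; "squeeze" is the grip in N (left out, the last holds). Time passes only in rows, so rows that repeat a pose let the fingers close. It gives the time, the measured TCP pose, the force, the opening and the grip force at its end, in the units of the state.
- readout.read_state(): the state, without advancing time (a new reading comes with each control period).
- read_camera(name): name is "side" or "top" or "wrist"; returns a dict with "color" (480x640x3 uint8, blue, green, red), "fx", "fy", "cx", "cy" (pixels), "dist" ([k1, k2, p1, p2, k3] as OpenCV has them; the pictures are not rectified), "origin" and "attitude" of the camera in the world. Camera axes: x right, y down, z forward; pixel columns grow to the right and rows downward; lengths in m; the calibration is good to about 2 mm. A picture is of the moment at which its call begins. There is no depth.
- finish_job(): hands the job in; it is judged then, once.
The state is a dict: "time": time; "q": joint angles; "joint_vel": joint speeds; "joint_torque": joint torques, N m; "tool_pos": TCP position; "tcp_rot": TCP orientation; "wrist_force": force on the tool from outside, world axes, zero at the start; "torque": the same for the moment, N m; "width": opening from 0.0 (shut) to 1.0 (fully open); "grip_force": force on a finger pad.
Only numpy, scipy, OpenCV 4.12 (cv2) and the standard library are available. Lean on these libraries where they do the work, as an engineer would, in place of code of your own. Each camera call takes 0.05 s, during which the arm holds its last target. There are 200 camera calls.

### The job

Open the green tea tin for the guests: push it along the worktop into the steel holder, foot plate under the lips, until it clicks fully home, so that the holder keeps it down while you draw its tight, deep lid straight up and off. Stand the lid, mouth down, in the middle of the cork trivet right of the sink and leave the open tin home in the holder. Do not ram the holder, tip the tin, lift it off the worktop or drop the lid, and leave the other things where they are.

Things in the scene. Friction and masses are not known exactly. Their poses are not given: they have to be found in the camera images.
- tin_holder: Steel holder fixed on the worktop left of the sink, about 150 x 138 mm: two lipped side rails and a back stop with roller catches. Origin: on the worktop; the centre of the tin's underside stands here when home if the stop is clamped fully forward. Its x axis points into it: the tin enters along +x, sides parallel to the rails (any quarter turn fits). Rails 88 mm apart; their lips leave 68 mm.
- holder_mouth (a point): Middle of the holder's open mouth, on the worktop, 86 mm before the holder's origin (its -x); same axes as the holder. From here to 56 mm before the origin the guides narrow from about 115 to 88 mm. The lips (overhang) begin 50 mm before the origin: underside 7 mm, top 10 mm above the worktop. Higher are only the stop bar (14 mm) and its two thumbscrews (18 mm) outside the rails, at the back.
- catch_left (a joint): Left roller of the aluminium stop: how far it is pressed outward (m): 0 to 0.001 when free or snapped home, 0.002 to 0.006 while the foot plate passes. The stop with both rollers was clamped anywhere from 0 to 24 mm beyond its forward place, and no reading tells where: so home lies 0 to 24 mm beyond the holder's origin. Feel for it: the bar behind is rigid (15 to 20 N is enough; stay below 35 N).
- catch_right (a joint): Right roller, read alike. The two leave 76 mm and meet the 84 mm foot plate 35 to 40 mm before home; pushing it on between them takes 5 to 15 N, more if the push also bears down on the tin. In the last 2 to 3 mm before home they snap into the notches in the plate's sides and help draw it against the stop bar.
- tin: Lower part of the tea tin, about 0.45 kg. Origin: centre of its underside; z up. Dark steel foot plate 84 x 84 x 5 mm with 9 mm bevelled corners and a small V notch in each side; on it the green body, 62 x 62 mm, from 5 to 24 mm height. A low push (10 to 30 mm high) square on a flat green side slides it without tipping; a gripper held upright there meets the lid with its body, so lean it back.
- tin_neck_top (a point): Top of the tin's steel neck, 72 mm above the tin's underside: 54 x 54 mm, from 24 to 72 mm height, open at the top, tea bags inside; hidden under the lid at first.
- lid: Deep green lid, 62 x 62 x 51 mm, 0.08 kg, open below, walls 2.5 mm, brass line round its rim. Origin: centre of its open lower rim; z up. Closed, it stands 24 mm above the tin's underside, flush and turned alike. Sprung dimples on the neck grip it with 6 to 16 N over the whole 48 mm draw: the tin comes along unless held down; in the holder the tin rises 2 mm at most.
- lid_top (a point): Centre of the lid's flat top, 51 mm above its rim (75 mm above the worktop at first); grasp the lid on two facing flat sides from above.
- trivet: Round cork trivet, 160 mm across, 8 mm thick, fixed on the worktop right of the sink. Origin: centre of its underside, on the worktop. The tall tap stands behind the sink on the way there: pass in front of it.
- mug_table: Bystander: white mug with a pink band, 89 x 122 x 95 mm, at the left edge of the worktop. Origin: under its centre.
- coffee_jar: Bystander: tall glass coffee jar with a black cap, 81 mm across, 167 mm high, at the back left. Origin: centre of its underside.
- bowls: Bystander: stack of dark bowls, 131 mm across, 104 mm high, at the back left. Origin: centre of its underside.
- tumbler: Bystander: clear glass tumbler, 80 mm across, 90 mm high, at the left edge of the worktop. Origin: centre of its underside.
- mug_counter: Bystander: white mug with a red band, 86 x 124 x 101 mm, at the back right. Origin: under its centre.

How it is judged:
On the way, in this order (a step that is already met when the one before it is completed fails the run):
1. the tin, lid still on, is fully home in the holder (value of joint each of catch_left, catch_right below 0.0025 m and x of tin in the frame of tin_holder above -0.006 m and angle between tin's own z axis and vertical below 0.06 rad and z of lid in the frame of tin below 0.032 m), for 0.2 s.
2. the lid is drawn straight up clear of the neck while the tin stays home (z of lid in the frame of tin above 0.073 m and horizontal distance between lid and tin below 0.03 m and value of joint each of catch_left, catch_right below 0.0025 m and x of tin in the frame of tin_holder above -0.006 m), for 0.05 s.
At the end, for the whole second after the job is handed in: The lid stands upright at rest, mouth down, on the cork trivet, its centre within 35 mm of the trivet's; the open tin stands upright on the worktop, home in the holder with both rollers snapped in (each pressed less than 2.5 mm, the tin at most 6 mm short of the holder's origin) (horizontal distance between lid and trivet below 0.035 m and z of lid in the frame of trivet between 0.005 and 0.011 m and angle between lid's own z axis and vertical below 0.06 rad and linear speed of lid below 0.02 m/s and value of joint each of catch_left, catch_right below 0.0025 m and x of tin in the frame of tin_holder above -0.006 m and height (world z) of tin below 0.003 m and angle between tin's own z axis and vertical below 0.04 rad); the robot touches nothing.
It fails at once if the tin is lifted off the worktop (height (world z) of tin above 0.012 m).
It fails at once if the tin is tipped (angle between tin's own z axis and vertical above 0.25 rad).
It fails at once if the holder is rammed (35 N or more) (contact force between tin and tin_holder above 35 N).
It fails at once if the lid is dropped or thrown (linear speed of lid above 0.9 m/s).
It fails at once if a bystander is shoved (distance of any of mug_table, coffee_jar, bowls, tumbler, mug_counter from where it was at the start of the episode above 0.03 m).
It also fails if it takes over 64 s, if anything falls off the work surface, if the arm or the gripper's body presses on something with over 40 N, if the wrist force passes 120 N, or if a joint passes its speed limit or range.

## Working session

There is one attempt and no reset: what is moved stays moved. The work goes in short steps, Python scripts to look and compute and a tool call to move; the robot and the scene stay as the last step left them, time stands still between calls to the robot, and variables do not carry over. Pictures are saved under pics/ and viewed, at most 10 in all, crops included, and the job is handed in when it is done.

Besides the shell and the picture viewer there is one more tool, called after "Request:" as name(argument=value, ...), one argument or row to a line, values as JSON. jog_arm: Moves the arm, as the interface text tells. Its arguments: {"type":"object","properties":{"deltas":{"type":"array"},"squeeze":{"type":"number"}},"required":["deltas"]}

```bash
ls; mkdir -p pics; python3 - <<'E'
from workcell import readout, read_camera, bot
import cv2
print(readout.read_state())
for n in("top","side"):
    c=read_camera(n); cv2.imwrite(f"pics/{n}0.png",c["color"]); print(n,{k:v for k,v in c.items() if k!="color"})
E
```

```text
pics
{'time': 0.0, 'q': array([-1.37387576e+00,  2.64762873e-01,  1.60537465e+00,  2.05122110e-05,
        1.27368300e+00, -3.69108525e-02]), 'joint_vel': array([ 0.00195394,  0.00109148, -0.00230309, -0.00068588,  0.0002741 ,
        0.00158777]), 'joint_torque': array([-2.01853843e-03, -5.15107334e+01, -3.67309642e+01, -2.52966438e-04,
        1.30410024e-02, -5.08380911e-07]), 'tool_pos': array([ 0.15626459, -0.65595638,  0.24695507]), 'tcp_rot': array([-3.11793940e+00, -3.66196693e-01,  2.48804502e-04]), 'wrist_force': array([-0.21257961,  0.48297265,  1.24111434]), 'torque': array([0.0100431 , 0.03344172, 0.04085336]), 'grip_force': 0.0, 'width': 1.0000802959700852}
top {'fx': 608.9824834319481, 'fy': 608.9824834319481, 'cx': 316.8220832129458, 'cy': 236.97063587066194, 'dist': array([-0.14022748,  0.        ,  0.        ,  0.        ,  0.        ]), 'origin': array([-0.57339923, -0.26410389,  1.54851645]), 'attitude': array([-2.04576904,  1.55749704, -0.54719189])}
side {'fx': 492.47435078968806, 'fy': 492.47435078968806, 'cx': 306.9808835988673, 'cy': 242.0063029655646, 'dist': array([0.01660073, 0.        , 0.        , 0.        , 0.        ]), 'origin': array([-0.30220698,  0.3601873 ,  1.04313336]), 'attitude': array([-1.43897418,  2.17043291, -0.86806802])}
```

View pics/top0.png

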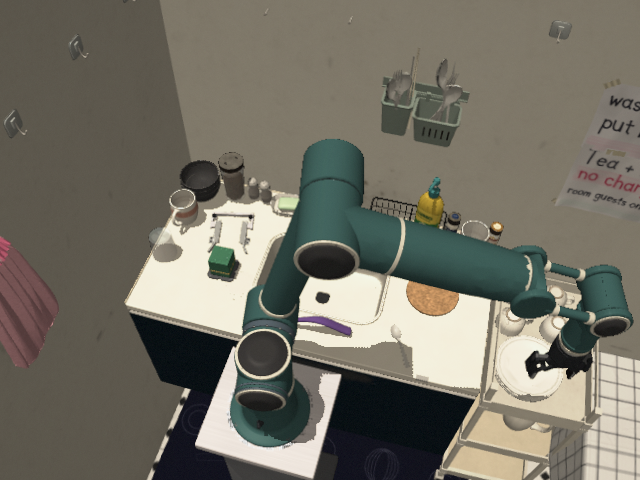

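View pics/side0.png

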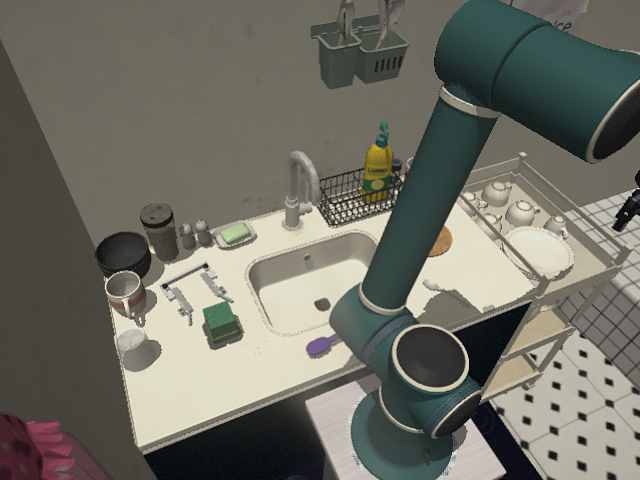

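The top view shows the tin at about (222,263), the holder's mouth facing it at (232,232), and the trivet at (433,295). The side view shows the tin at (222,325), the holder at (197,292), and the tap at (293,190).

```bash
cat > h.py <<'E'
import numpy as np, cv2
from scipy.spatial.transform import Rotation as R
from workcell import readout, read_camera
def K(c): return np.array([[c["fx"],0,c["cx"]],[0,c["fy"],c["cy"]],[0,0,1]])
def rays(c,px):
    u=cv2.undistortPoints(np.array(px,float).reshape(-1,1,2),K(c),c["dist"])[:,0]
    return np.c_[u,np.ones(len(u))]@R.from_rotvec(c["attitude"]).as_matrix().T
def plane(c,px,z):
    d=rays(c,px); o=np.array(c["origin"]); return o+d*((z-o[2])/d[:,2])[:,None]
def proj(c,P):
    r=R.from_rotvec(c["attitude"]).inv(); P=np.array(P,float).reshape(-1,3)
    return cv2.projectPoints(r.apply(P-c["origin"]),np.zeros(3),np.zeros(3),K(c),c["dist"])[0][:,0]
def state():
    s=readout.read_state(); return s, s["tool_pos"], R.from_rotvec(s["tcp_rot"]).as_matrix()
def green(c):
    h=cv2.cvtColor(c["color"],cv2.COLOR_BGR2HSV)
    return cv2.inRange(h,(50,90,30),(80,255,255))
E
python3 - <<'E'
from h import *
for n,px in(("top",[(222,263),(433,295),(217,248),(244,249),(220,217),(250,217)]),("side",[(222,325),(440,240),(187,318),(229,299),(165,284),(208,267),(293,228)])):
    c=read_camera(n); print(n)
    for p in px: print(p, plane(c,[p],0.0)[0].round(3), plane(c,[p],0.04)[0].round(3))
    m=green(c); m2=m[:, :] 
    k,l,s,ct=cv2.connectedComponentsWithStats(m)
    for i in range(1,k):
        if s[i,4]>100: print("green",s[i],ct[i])
    b=cv2.inRange(cv2.cvtColor(c["color"],cv2.COLOR_BGR2HSV),(5,90,90),(18,255,255))
    k,l,s,ct=cv2.connectedComponentsWithStats(b)
    for i in range(1,k):
        if s[i,4]>150: print("cork",s[i],ct[i],plane(c,[ct[i]],.008).round(3))
    x,y=(225,245) if n=="top" else (205,300)
    cv2.imwrite(f"pics/{n}1.png",cv2.resize(c["color"][y-50:y+50,x-65:x+65],None,fx=6,fy=6,interpolation=cv2.INTER_CUBIC))
E
```

```text
top
(222, 263) [0.411 0.29  0.   ] [0.385 0.275 0.04 ]
(433, 295) [ 0.471 -0.364  0.   ] [ 0.444 -0.362  0.04 ]
(217, 248) [0.461 0.326 0.   ] [0.435 0.31  0.04 ]
(244, 249) [0.481 0.241 0.   ] [0.454 0.228 0.04 ]
(220, 217) [0.584 0.362 0.   ] [0.554 0.346 0.04 ]
(250, 217) [0.611 0.266 0.   ] [0.58  0.252 0.04 ]
green [209 246  25  27 503] [221.03180915 258.97614314]
cork [ 406  281   53   35 1263] [430.81631037 298.48218527] [[ 0.452 -0.359  0.008]]
side
(222, 325) [0.41  0.271 0.   ] [0.383 0.274 0.04 ]
(440, 240) [ 0.448 -0.4    0.   ] [ 0.419 -0.371  0.04 ]
(187, 318) [0.464 0.346 0.   ] [0.435 0.346 0.04 ]
(229, 299) [0.48  0.231 0.   ] [0.45  0.236 0.04 ]
(165, 284) [0.593 0.374 0.   ] [0.559 0.373 0.04 ]
(208, 267) [0.607 0.252 0.   ] [0.572 0.256 0.04 ]
(293, 228) [ 0.658 -0.021  0.   ] [ 0.621 -0.007  0.04 ]
cork [429 226  23  31 384] [441.296875   242.54427083] [[ 0.432 -0.392  0.008]]
```

View pics/top1.png

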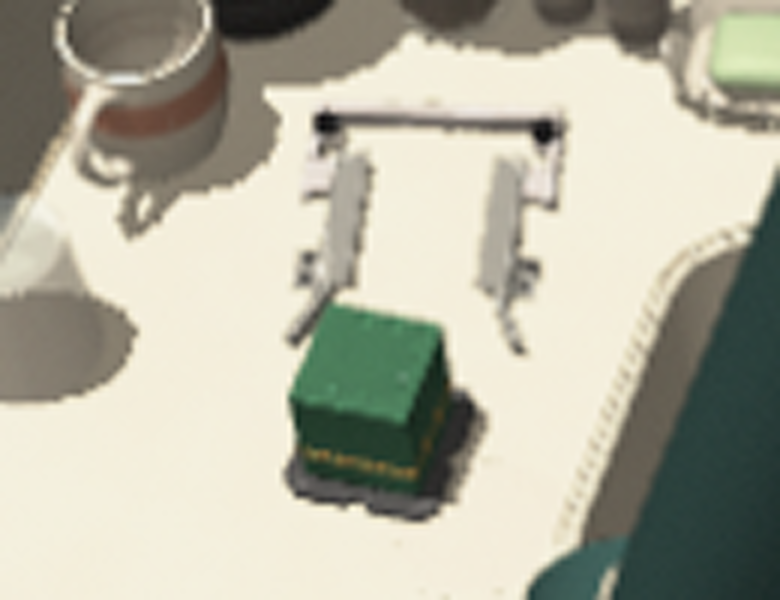

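View pics/side1.png

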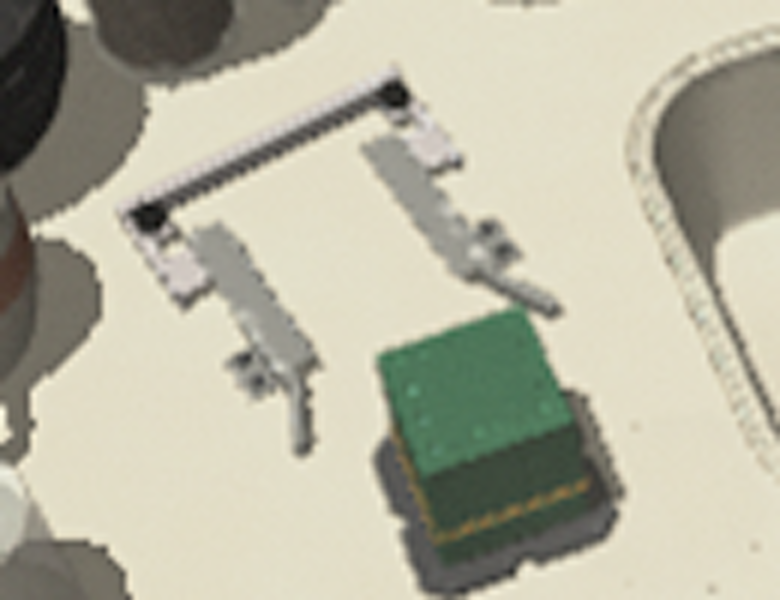

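Both crops show the tin in front of the holder's mouth and slightly rotated against it, with lid corners near (333,303), (442,325), (408,425) and (292,397) in the top crop. The lips, thumbscrews and flared guides are clear in both.

```bash
cat > m.py <<'E'
from h import *
T=read_camera("top");S=read_camera("side")
f=lambda pts,o: [((x+.5)/6-.5+o[0],(y+.5)/6-.5+o[1]) for x,y in pts]
def both(name,tp,sp,z):
    a=plane(T,f(tp,(160,195)),z); b=plane(S,f(sp,(140,250)),z)
    print(name); print(np.c_[a[:,:2],b[:,:2]].round(4)); return (a+b)/2
L=both("lid BL BR FR FL",[(333,303),(442,325),(408,425),(292,397)],[(378,355),(522,308),(575,420),(425,473)],.075)
W=both("screws L R",[(327,122),(543,130)],[(150,217),(396,93)],.018)
I=both("inner lips Lback Rback Lfront Rfront",[(370,158),(497,160),(355,288),(479,290)],[(222,225),(362,145),(318,362),(455,268)],.010)
G=both("guide tips",[(290,340),(520,350)],[(303,452),(558,312)],.01)
print("lid c",L.mean(0),"sides",[np.linalg.norm(L[i]-L[i-1]).round(4) for i in range(4)])
ang=lambda v:np.degrees(np.arctan2(v[1],v[0])).round(2)
print("lid dirs",ang(L[0]-L[3]),ang(L[1]-L[2]),ang(L[0]-L[1])-90,ang(L[3]-L[2])-90)
print("holder dirs: screws",ang(W[0]-W[1])-90,"lips",ang(I[0]-I[2]),ang(I[1]-I[3]),ang(I[0]-I[1])-90,ang(I[2]-I[3])-90,"guides",ang(G[0]-G[1])-90)
print("mids",W.mean(0),I[:2].mean(0),I[2:].mean(0),G.mean(0))
E
python3 m.py
```

```text
lid BL BR FR FL
[[0.42   0.3065 0.4206 0.3065]
 [0.422  0.2485 0.4207 0.2474]
 [0.3595 0.2437 0.361  0.244 ]
 [0.3597 0.3052 0.36   0.3043]]
screws L R
[[0.5736 0.3765 0.5726 0.3756]
 [0.6002 0.2607 0.6006 0.2583]]
inner lips Lback Rback Lfront Rfront
[[0.562  0.3479 0.563  0.3477]
 [0.5795 0.2807 0.5837 0.2797]
 [0.4764 0.324  0.4753 0.3271]
 [0.493  0.2602 0.501  0.2603]]
guide tips
[[0.4349 0.3448 0.4337 0.3439]
 [0.4617 0.2263 0.4612 0.2262]]
lid c [0.39043198 0.27577529 0.075     ] sides [np.float64(0.0605), np.float64(0.0586), np.float64(0.0612), np.float64(0.0609)]
lid dirs 1.69 3.84 1.019999999999996 0.39000000000000057
holder dirs: screws 13.189999999999998 lips 14.39 13.25 15.75 17.92 guides 12.950000000000003
mids [0.586764   0.31776871 0.018     ] [0.57203537 0.31397958 0.01      ] [0.48641535 0.29290447 0.01      ] [0.44787929 0.28528976 0.01      ]
```

The two views agree within about 2 mm (lid sides come out at 59–61 mm). The holder axis is about 13.1° and its origin about (0.532, 0.305). The tin is at (0.390, 0.276) with yaw about 1.5°, 144 mm short and 4 mm to the left. I'll grasp the lid fore and aft: that grasp can turn, slide and later draw it. First I move over it for a wrist-camera check.

```bash
cat >> h.py <<'E'
def tool(yaw):  # tool down, tool x at yaw (deg)
    return R.from_euler("z",yaw,degrees=True)*R.from_euler("x",180,degrees=True)
def deltas(wps,p=None,Rm=None):
    s,p0,R0=state(); p=p0 if p is None else np.array(p); R0=R0 if Rm is None else Rm.as_matrix()
    for w,yaw in wps:
        t=R0.T@(np.array(w)-p); r=(R.from_matrix(R0).inv()*tool(yaw)).as_rotvec(degrees=True)
        print(w,yaw,"->",t.round(4),r.round(2))
E
python3 -c "
from h import *
deltas([((.40,-.40,.25),50),((.45,-.15,.25),91.5),((.44,0.05,.25),91.5),((.39,.276,.24),91.5)])"
```

```text
(0.4, -0.4, 0.25) 50 -> [ 0.2964 -0.1929 -0.0021] [-5.00e-02 -2.00e-02 -3.66e+01]
(0.45, -0.15, 0.25) 91.5 -> [ 0.403  -0.4246 -0.0019] [-4.00e-02 -3.00e-02 -7.81e+01]
(0.44, 0.05, 0.25) 91.5 -> [ 0.4396 -0.6214 -0.0017] [-4.00e-02 -3.00e-02 -7.81e+01]
(0.39, 0.276, 0.24) 91.5 -> [ 0.4433 -0.8529  0.0085] [-4.00e-02 -3.00e-02 -7.81e+01]
```

Request:
jog_arm(
  deltas=[0.037,-0.024,0,0,0,-4.6,1,0.074,-0.048,0,0,0,-9.2,1,0.111,-0.072,0,0,0,-13.8,1,0.148,-0.096,0,0,0,-18.4,1,0.185,-0.12,0,0,0,-23,1,0.222,-0.144,0,0,0,-27.6,1,0.259,-0.168,0,0,0,-32.2,1,0.296,-0.193,0,0,0,-36.6,1],
)

```text
time: 1.1
tool_pos: [0.4006, -0.3989, 0.2485]
tcp_rot: [2.845, 1.332, 0.0]
wrist_force: [1.2, -0.5, 0.3]
width: 1.002
grip_force: 0.0
```

```bash
python3 -c "
from h import *
deltas([((.45,-.15,.25),91.5),((.44,0.0,.25),91.5),((.39,.276,.24),91.5)])"
```

```text
(0.45, -0.15, 0.25) 91.5 -> [ 0.2228 -0.1215 -0.0016] [ 3.000e-02  1.000e-02 -4.133e+01]
(0.44, 0.0, 0.25) 91.5 -> [ 0.3316 -0.2253 -0.0017] [ 3.000e-02  1.000e-02 -4.133e+01]
(0.39, 0.276, 0.24) 91.5 -> [ 0.5115 -0.4405  0.0082] [ 3.000e-02  1.000e-02 -4.133e+01]
```

Request:
jog_arm(
  deltas=[0.037,-0.02,0,0,0,-6,1,0.074,-0.04,0,0,0,-13,1,0.111,-0.06,0,0,0,-20,1,0.148,-0.08,0,0,0,-27,1,0.185,-0.1,0,0,0,-34,1,0.223,-0.122,0,0,0,-41.3,1,0.26,-0.157,0,0,0,-41.3,1,0.295,-0.19,0,0,0,-41.3,1],
)

```text
time: 1.9
tool_pos: [0.4436, -0.0504, 0.2485]
tcp_rot: [2.196, 2.246, 0.001]
wrist_force: [0.3, 0.5, -0.1]
width: 0.999
grip_force: 0.0
```

```bash
python3 -c "
from h import *
deltas([((.39,.276,.25),91.5)])"
```

```text
(0.39, 0.276, 0.25) 91.5 -> [ 0.3275 -0.0463 -0.0015] [ 0.04 -0.   -0.23]
```

Request:
jog_arm(
  deltas=[0.041,-0.006,0,0,0,0,1,0.082,-0.012,0,0,0,0,1,0.123,-0.018,0,0,0,0,1,0.164,-0.024,0,0,0,0,1,0.205,-0.03,0,0,0,0,1,0.246,-0.035,0,0,0,0,1,0.287,-0.041,0,0,0,0,1,0.328,-0.046,0,0,0,0,1],
)

```text
time: 2.7
tool_pos: [0.3896, 0.2764, 0.2486]
tcp_rot: [2.196, 2.247, 0.001]
wrist_force: [0.6, 0.6, -0.0]
width: 0.999
grip_force: 0.0
```

```bash
python3 - <<'E'
from h import *
read_camera("wrist")
c=read_camera("wrist"); cv2.imwrite("pics/w1.png",c["color"])
print({k:v for k,v in c.items() if k!="color"}, state()[1])
E
```

```text
{'fx': 337.7535062290259, 'fy': 337.7535062290259, 'cx': 323.306307829362, 'cy': 241.65985839868264, 'dist': array([-0.03003112,  0.        ,  0.        ,  0.        ,  0.        ]), 'origin': array([0.38743309, 0.35788456, 0.37517062]), 'attitude': array([2.84599821, 0.03424359, 0.00409818])} [0.38939833 0.27874344 0.24859106]
```

View pics/w1.png

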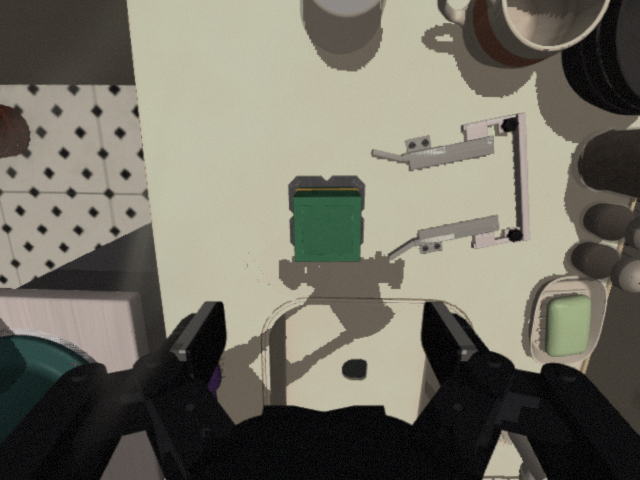

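The wrist view shows the lid top at about (295–361, 197–262), the guide tips at (374,152) and (391,257), the screws at (511,125) and (516,236), and the bar's inner edge at u≈514–521.

```bash
python3 - <<'E'
from h import *
c=read_camera("wrist")
g=cv2.cvtColor(c["color"],cv2.COLOR_BGR2HSV)
m=cv2.inRange(g,(50,90,60),(85,255,255)); k,l,s,ct=cv2.connectedComponentsWithStats(m[150:300,250:400])
i=1+s[1:,4].argmax(); mm=(l==i).astype(np.uint8); r=cv2.minAreaRect(cv2.findNonZero(mm)); box=cv2.boxPoints(r)+(250,150); print("mask",s[i],box.round(1).tolist())
P=plane(c,box,.075); print("lid",P.round(4).tolist(),P.mean(0).round(4)); e=np.diff(np.r_[P,P[:1]],axis=0)
print(np.linalg.norm(e,axis=1).round(4),(np.degrees(np.arctan2(e[:,1],e[:,0]))%90).round(2))
def q(n,px,z):
    P=plane(c,px,z); v=P[0]-P[1]; print(n,P[:,:2].round(4).tolist(),"mid",P.mean(0).round(4),"axis",(np.degrees(np.arctan2(v[1],v[0]))-90).round(2)); 
q("guide",[(374,152),(391,257)],.01)
q("screws",[(511,125),(516,236)],.018)
q("lip inner front",[(411,168),(420,235)],.01)
q("lip inner back",[(494,153),(497,217)],.01)
q("bar inner",[(514,140),(521,222)],.014)
crop=cv2.resize(c["color"][100:280,360:540],None,fx=3.3,fy=3.3,interpolation=cv2.INTER_CUBIC); cv2.imwrite("pics/w1c.png",crop)
E
```

```text
mask [  43   42   68   66 4313] [[293.0, 192.0], [360.0, 192.0], [360.0, 257.0], [293.0, 257.0]]
lid [[0.3618, 0.3085, 0.075], [0.4213, 0.3101, 0.075], [0.4249, 0.2488, 0.075], [0.3618, 0.2471, 0.075]] [0.3925 0.2786 0.075 ]
[0.0596 0.0614 0.0631 0.0613] [1.54 3.34 1.54 0.03]
guide [[0.4409, 0.3426], [0.4686, 0.2267]] mid [0.4547 0.2846 0.01  ] axis 13.43
screws [[0.5767, 0.3739], [0.604, 0.2578]] mid [0.5904 0.3158 0.018 ] axis 13.25
lip inner front [[0.4814, 0.3273], [0.499, 0.2537]] mid [0.4902 0.2905 0.01  ] axis 13.51
lip inner back [[0.5678, 0.3456], [0.583, 0.2769]] mid [0.5754 0.3113 0.01  ] axis 12.5
bar inner [[0.5846, 0.3595], [0.609, 0.2729]] mid [0.5968 0.3162 0.014 ] axis 15.7
```

View pics/w1c.png

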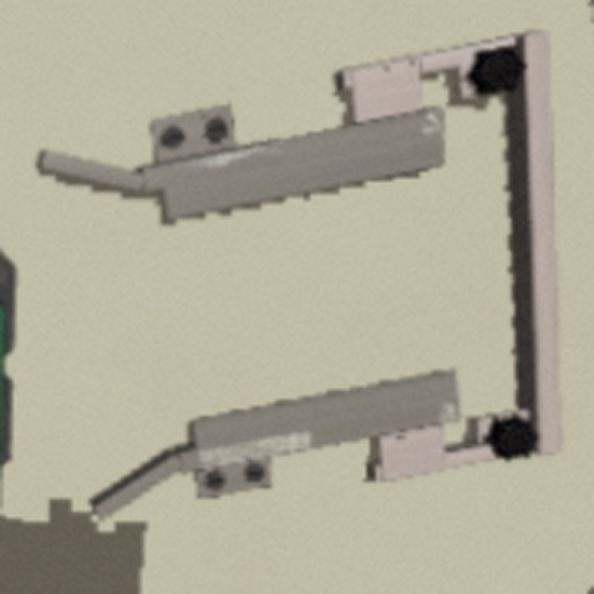

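The crop is sharper: guide tips at (40,160) and (97,517), lip fronts at (168,222) and (190,420), lip backs at (444,165) and (455,372), and the bar's bottom edge at about (509,120)–(517,400).

```bash
python3 - <<'E'
from h import *
c=read_camera("wrist"); print(c["origin"])
def q(n,px,z):
    px=[((x+.5)/3.3-.5+360,(y+.5)/3.3-.5+100) for x,y in px]
    P=plane(c,px,z); v=P[0]-P[1]; print(n,P[:,:2].round(4).tolist(),"mid",P.mean(0).round(4),"d",np.linalg.norm(v).round(4),"axis",(np.degrees(np.arctan2(v[1],v[0]))-90).round(2)); 
q("guide",[(40,160),(97,517)],.01)
q("screws",[(497,70),(512,437)],.018)
q("lip inner front",[(168,222),(190,420)],.01)
q("lip inner back",[(444,165),(455,372)],.01)
q("bar inner top",[(525,110),(536,405)],.014)
q("bar inner bot",[(509,110),(518,405)],.001)
E
```

```text
[0.38802673 0.35347762 0.37429651]
guide [[0.4385, 0.3437], [0.4664, 0.2247]] mid [0.4525 0.2842 0.01  ] d 0.1222 axis 13.2
screws [[0.5752, 0.375], [0.6019, 0.2595]] mid [0.5885 0.3172 0.018 ] d 0.1185 axis 12.98
lip inner front [[0.4809, 0.3257], [0.495, 0.2603]] mid [0.488 0.293 0.01 ] d 0.0669 axis 12.17
lip inner back [[0.5675, 0.3463], [0.5828, 0.2794]] mid [0.5751 0.3128 0.01  ] d 0.0686 axis 12.88
bar inner top [[0.5883, 0.3638], [0.6103, 0.2698]] mid [0.5993 0.3168 0.014 ] d 0.0965 axis 13.16
bar inner bot [[0.5903, 0.364], [0.6119, 0.2666]] mid [0.6011 0.3153 0.001 ] d 0.0998 axis 12.53
```

```bash
python3 - <<'E'
from h import *
s,p,_=state(); print(s["time"],p,s["wrist_force"])
deltas([((.391,.2755,.10),91.6),((.391,.2755,.049),91.6)])
E
```

```text
2.9 [0.38987404 0.27517698 0.24815241] [ 0.34137005 -1.14897634  0.26923865]
(0.391, 0.2755, 0.1) 91.6 -> [0.0004 0.0012 0.1482] [-0.02  0.04 -0.15]
(0.391, 0.2755, 0.049) 91.6 -> [0.0004 0.0012 0.1992] [-0.02  0.04 -0.15]
```

Request:
jog_arm(
  deltas=[0,0.001,0.03,0,0,0,1,0,0.001,0.06,0,0,0,1,0,0.001,0.09,0,0,0,1,0,0.001,0.12,0,0,0,1,0,0.001,0.145,0,0,0,1,0,0.001,0.17,0,0,0,1,0,0.001,0.19,0,0,0,1,0,0.001,0.199,0,0,0,1],
)

```text
time: 3.7
tool_pos: [0.3903, 0.2723, 0.0473]
tcp_rot: [-2.198, -2.244, 0.006]
wrist_force: [0.3, 0.0, -0.2]
width: 0.999
grip_force: 0.0
```

Request:
jog_arm(
  deltas=[0,0,0,0,0,0,0.7,0,0,0,0,0,0,0.55,0,0,0,0,0,0,0.4,0,0,0,0,0,0,0.3,0,0,0,0,0,0,0.2,0,0,0,0,0,0,0.2,0,0,0,0,0,0,0.2],
  squeeze=45,
)

```text
time: 4.4
tool_pos: [0.3926, 0.2751, 0.0506]
tcp_rot: [2.195, 2.246, 0.004]
wrist_force: [1.8, -3.9, 6.2]
width: 0.721
grip_force: 51.3
```

Gripped on the lid: a width of 0.721 is 61 mm. Next I turn the tin 11.6° and move it onto the holder axis just before the mouth, easing off the downward bearing.

Request:
jog_arm(
  deltas=[0,0,-0.002,0,0,0,0.2,0,0.002,-0.002,0,0,-2,0.2,-0.0005,0.004,-0.002,0,0,-4.5,0.2,-0.001,0.006,-0.002,0,0,-7,0.2,-0.0015,0.008,-0.002,0,0,-9.5,0.2,-0.002,0.01,-0.002,0,0,-11.6,0.2,-0.002,0.01,-0.002,0,0,-11.6,0.2,-0.002,0.01,-0.002,0,0,-11.6,0.2],
)

```text
time: 5.2
tool_pos: [0.4005, 0.2728, 0.0508]
tcp_rot: [-1.958, -2.455, 0.002]
wrist_force: [-0.8, 0.4, -2.1]
width: 0.715
grip_force: 50.7
```

```bash
python3 - <<'E'
from h import *
s,p,M=state(); print(s["time"],p,s["wrist_force"],s["torque"]); print("yaw",np.degrees(np.arctan2(M[1,0],M[0,0])),"tilt",M[:,2])
T=read_camera("top");S=read_camera("side");c=read_camera("wrist")
cv2.imwrite("pics/s2.png",cv2.resize(S["color"][240:340,140:270],None,fx=6,fy=6,interpolation=cv2.INTER_CUBIC))
cv2.imwrite("pics/w2.png",c["color"])
print("u,n",p[0]*.974+p[1]*.2267,-p[0]*.2267+p[1]*.974)
E
```

```text
5.2 [0.40045486 0.27283453 0.0507532 ] [-0.84184842  0.43802371 -2.13934912] [0.08554781 0.1438445  0.07094197]
yaw 102.84378006945974 tilt [-1.48706308e-03 -3.09102914e-04 -9.99998847e-01]
u,n 0.4518946204340371 0.17495771737401727
```

View pics/w2.png

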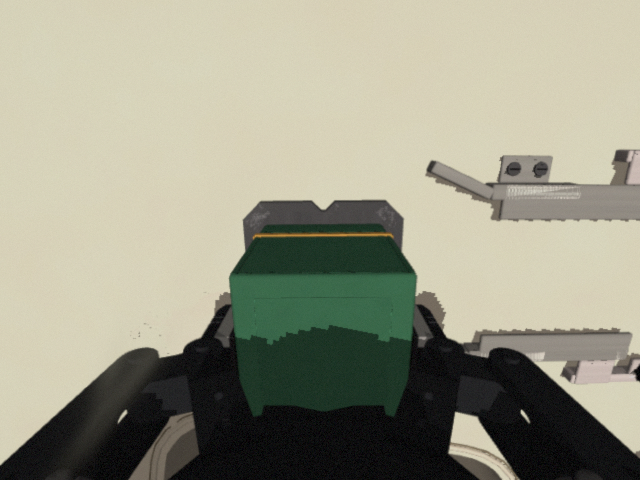

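The gripped lid, the foot plate's left edge (row 200) and the lips (left inner edge row 219, right inner edge row 330) are all parallel in this view. I'll check the lateral offset.

```bash
python3 - <<'E'
from h import *
c=read_camera("wrist")
s,p,M=state(); print(p)
a=np.radians(M is not None and 12.9); U=np.array([np.cos(a),np.sin(a)]); N=np.array([-U[1],U[0]])
for n,px,z in [("foot L",[(262,201),(387,200)],.005),("lip L in",[(500,219),(635,220)],.010),("lip R in",[(500,331),(615,331)],.010),("notch",[(322,208)],.005),("guide tip",[(431,165)],.01),("lip front L",[(497,210)],.01)]:
    P=plane(c,px,z)[:,:2]; print(n,"u",(P@U).round(4),"n",(P@N).round(4))
print("tcp u n",p[:2]@U,p[:2]@N)
E
```

```text
[0.40068939 0.27274728 0.05077121]
foot L u [0.4203 0.4845] n [0.2219 0.2223]
lip L in u [0.5419 0.6137] n [0.2135 0.2132]
lip R in u [0.5522 0.6204] n [0.1482 0.1473]
notch u [0.4511] n [0.2182]
guide tip u [0.504] n [0.2404]
lip front L u [0.5397] n [0.2182]
tcp u n 0.4514673280310971 0.1764095162375767
```

Tin and lip centre lines agree within 1 mm and the yaw within 0.3°. I push along tool y into the guides.

Request:
jog_arm(
  deltas=[0,0.006,0,0,0,0,0.2,0,0.013,0,0,0,0,0.2,0,0.02,0,0,0,0,0.2,0,0.027,0,0,0,0,0.2,0,0.034,0,0,0,0,0.2,0,0.041,0,0,0,0,0.2,0,0.046,0,0,0,0,0.2,0,0.05,0,0,0,0,0.2],
)

```text
time: 6.2
tool_pos: [0.4507, 0.2842, 0.0512]
tcp_rot: [-1.958, -2.457, -0.0]
wrist_force: [-0.1, -0.5, -5.7]
width: 0.719
grip_force: 50.3
```

Request:
jog_arm(
  deltas=[0,0.005,0,0,0,0,0.2,0,0.01,0,0,0,0,0.2,0,0.015,0,0,0,0,0.2,0,0.02,0,0,0,0,0.2,0,0.025,0,0,0,0,0.2,0,0.03,0,0,0,0,0.2],
)

```text
time: 6.8
tool_pos: [0.4797, 0.2909, 0.0513]
tcp_rot: [-1.958, -2.457, -0.0]
wrist_force: [1.0, -0.1, -6.3]
width: 0.726
grip_force: 50.3
```

Free entry, but the tool is carrying most of the tin's weight, so I lower it slightly and go on.

Request:
jog_arm(
  deltas=[0,0.004,0.0005,0,0,0,0.2,0,0.008,0.001,0,0,0,0.2,0,0.012,0.001,0,0,0,0.2,0,0.016,0.001,0,0,0,0.2,0,0.02,0.001,0,0,0,0.2,0,0.024,0.001,0,0,0,0.2,0,0.028,0.001,0,0,0,0.2,0,0.032,0.001,0,0,0,0.2],
)

```text
time: 7.6
tool_pos: [0.5109, 0.2981, 0.0507]
tcp_rot: [1.958, 2.457, 0.0]
wrist_force: [-2.9, -1.9, 2.4]
width: 0.72
grip_force: 51.2
```

Request:
jog_arm(
  deltas=[0,0.003,0,0,0,0,0.2,0,0.006,0,0,0,0,0.2,0,0.009,0,0,0,0,0.2,0,0.012,0,0,0,0,0.2],
)

```text
time: 8.0
tool_pos: [0.5224, 0.3007, 0.0507]
tcp_rot: [-1.958, -2.457, 0.0]
wrist_force: [-8.7, -2.6, 10.6]
width: 0.715
grip_force: 51.9
```

Roller contact (about 9 N) at u≈0.577. The tool bears down at 10 N, so I raise it a little and go on slowly.

Request:
jog_arm(
  deltas=[0,0.001,-0.0007,0,0,0,0.2,0,0.003,-0.0007,0,0,0,0.2,0,0.006,-0.0007,0,0,0,0.2,0,0.009,-0.0007,0,0,0,0.2],
)

```text
time: 8.4
tool_pos: [0.5285, 0.302, 0.0509]
tcp_rot: [-1.956, -2.454, 0.008]
wrist_force: [-6.8, -1.3, 5.4]
width: 0.723
grip_force: 51.8
```

Request:
jog_arm(
  deltas=[0,0.003,0,0,0,0,0.2,0,0.006,0,0,0,0,0.2,0,0.009,0,0,0,0,0.2],
)

```text
time: 8.7
tool_pos: [0.5397, 0.3046, 0.0507]
tcp_rot: [-1.958, -2.457, 0.001]
wrist_force: [-3.6, -1.2, 2.6]
width: 0.722
grip_force: 51.3
```

Request:
jog_arm(
  deltas=[0,0.002,0,0,0,0,0.2,0,0.004,0,0,0,0,0.2,0,0.006,0,0,0,0,0.2,0,0.008,0,0,0,0,0.2,0,0.01,0,0,0,0,0.2],
)

```text
time: 9.2
tool_pos: [0.5496, 0.3068, 0.0508]
tcp_rot: [-1.958, -2.457, 0.0]
wrist_force: [-2.9, -0.7, -0.7]
width: 0.717
grip_force: 51.0
```

Request:
jog_arm(
  deltas=[0,0.0015,0,0,0,0,0.2,0,0.003,0,0,0,0,0.2],
)

```text
time: 9.4
tool_pos: [0.5525, 0.3075, 0.0508]
tcp_rot: [-1.958, -2.457, 0.0]
wrist_force: [-3.1, -0.8, -1.3]
width: 0.722
grip_force: 50.8
```

Request:
jog_arm(
  deltas=[0,0.0015,0,0,0,0,0.2,0,0.003,0,0,0,0,0.2],
)

```text
time: 9.6
tool_pos: [0.5558, 0.3082, 0.0507]
tcp_rot: [1.957, 2.457, 0.001]
wrist_force: [0.8, 0.4, -5.1]
width: 0.722
grip_force: 50.5
```

Request:
jog_arm(
  deltas=[0,0.0015,0,0,0,0,0.2],
)

```text
time: 9.7
tool_pos: [0.558, 0.3088, 0.0509]
tcp_rot: [1.957, 2.456, 0.003]
wrist_force: [3.0, 0.5, -4.6]
width: 0.725
grip_force: 50.5
```

Request:
jog_arm(
  deltas=[0,0.0015,0,0,0,0,0.2],
)

```text
time: 9.8
tool_pos: [0.5593, 0.3091, 0.0509]
tcp_rot: [1.957, 2.456, 0.002]
wrist_force: [0.3, 0.3, -4.6]
width: 0.72
grip_force: 50.4
```

The force reversed, so the rollers are drawing it in. I feel for the bar in 1 mm steps.

Request:
jog_arm(
  deltas=[0,0.001,0,0,0,0,0.2],
)

```text
time: 9.9
tool_pos: [0.5595, 0.3091, 0.0508]
tcp_rot: [-1.958, -2.456, 0.0]
wrist_force: [-0.8, 0.0, -4.5]
width: 0.721
grip_force: 50.4
```

Request:
jog_arm(
  deltas=[0,0.001,0,0,0,0,0.2],
)

```text
time: 10.0
tool_pos: [0.5596, 0.3091, 0.0508]
tcp_rot: [-1.957, -2.456, 0.003]
wrist_force: [-3.8, -1.1, -1.2]
width: 0.718
grip_force: 50.8
```

Request:
jog_arm(
  deltas=[0,0.001,0,0,0,0,0.2],
)

```text
time: 10.1
tool_pos: [0.5598, 0.3092, 0.0509]
tcp_rot: [-1.957, -2.455, 0.005]
wrist_force: [-6.3, -2.3, 2.2]
width: 0.717
grip_force: 51.1
```

Request:
jog_arm(
  deltas=[0,0.001,0,0,0,0,0.2,0,0.001,0,0,0,0,0.2],
)

```text
time: 10.3
tool_pos: [0.5601, 0.3094, 0.051]
tcp_rot: [-1.956, -2.455, 0.006]
wrist_force: [-8.2, -1.9, 1.5]
width: 0.721
grip_force: 51.4
```

```bash
python3 - <<'E'
from h import *
s,p,M=state(); print(p,s["wrist_force"],p[0]*.974+p[1]*.2267)
c=read_camera("wrist"); cv2.imwrite("pics/w3.png",c["color"])
E
```

```text
[0.56008985 0.30936834 0.05100142] [-8.19529863 -1.89011835  1.46705348] 0.6156613182794254
```

View pics/w3.png

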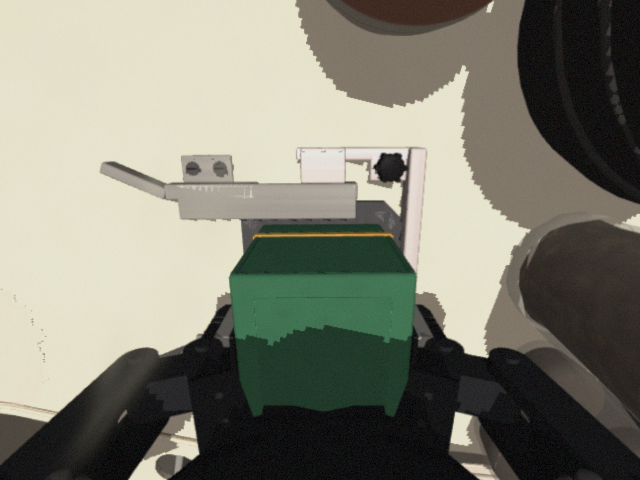

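The foot plate's front edge (u≈401) sits against the stop bar (u≈403) under the lips, so the tin is home. One firmer push (about 13 N) confirms it, then I relieve the preload.

Request:
jog_arm(
  deltas=[0,0.001,0,0,0,0,0.2,0,0.002,0,0,0,0,0.2,0,0.002,0,0,0,0,0.2],
)

```text
time: 10.65
tool_pos: [0.5603, 0.3094, 0.051]
tcp_rot: [-1.955, -2.453, 0.011]
wrist_force: [-11.5, -2.9, 6.8]
width: 0.72
grip_force: 51.8
```

Request:
jog_arm(
  deltas=[0,-0.002,0,0,0,0,0.2,0,-0.0045,0,0,0,0,0.2,0,-0.0045,0,0,0,0,0.2,0,-0.0045,0,0,0,0,0.2],
  squeeze=60,
)

```text
time: 11.05
tool_pos: [0.5596, 0.3092, 0.051]
tcp_rot: [-1.958, -2.457, 0.0]
wrist_force: [-2.6, 0.1, -2.6]
width: 0.718
grip_force: 66.2
```

Now I draw the lid straight up, slowly at first.

Request:
jog_arm(
  deltas=[0,0,-0.002,0,0,0,0.2,0,0,-0.004,0,0,0,0.2,0,0,-0.006,0,0,0,0.2,0,0,-0.008,0,0,0,0.2],
)

```text
time: 11.45
tool_pos: [0.5591, 0.3087, 0.0581]
tcp_rot: [-1.958, -2.456, 0.003]
wrist_force: [0.3, 0.3, -10.0]
width: 0.717
grip_force: 67.5
```

Request:
jog_arm(
  deltas=[0,0,-0.003,0,0,0,0.2,0,0,-0.006,0,0,0,0.2,0,0,-0.009,0,0,0,0.2,0,0,-0.012,0,0,0,0.2],
)

```text
time: 11.85
tool_pos: [0.5593, 0.3089, 0.0709]
tcp_rot: [-1.958, -2.457, 0.002]
wrist_force: [-1.7, -0.6, -10.5]
width: 0.718
grip_force: 67.7
```

Request:
jog_arm(
  deltas=[0,0,-0.004,0,0,0,0.2,0,0,-0.008,0,0,0,0.2,0,0,-0.012,0,0,0,0.2,0,0,-0.016,0,0,0,0.2,0,0,-0.02,0,0,0,0.2,0,0,-0.024,0,0,0,0.2,0,0,-0.028,0,0,0,0.2,0,0,-0.032,0,0,0,0.2],
)

```text
time: 12.65
tool_pos: [0.5622, 0.3104, 0.1063]
tcp_rot: [1.956, 2.455, 0.009]
wrist_force: [-0.1, 0.3, -1.6]
width: 0.717
grip_force: 68.6
```

Request:
jog_arm(
  deltas=[0,0,-0.005,0,0,0,0.2,0,0,-0.015,0,0,0,0.2,0,0,-0.025,0,0,0,0.2,0,0,-0.04,0,0,0,0.2,0,0,-0.055,0,0,0,0.2,0,0,-0.07,0,0,0,0.2,0,0,-0.085,0,0,0,0.2,0,0,-0.1,0,0,0,0.2],
)

```text
time: 13.45
tool_pos: [0.5599, 0.3092, 0.2046]
tcp_rot: [1.958, 2.457, 0.001]
wrist_force: [0.4, -1.0, -0.4]
width: 0.719
grip_force: 68.6
```

```bash
python3 - <<'E'
from h import *
s,p,M=state(); print(p,s["wrist_force"],"yaw",np.degrees(np.arctan2(M[1,0],M[0,0])))
S=read_camera("side"); c=read_camera("wrist")
a=cv2.resize(S["color"][180:340,120:280],(480,480),interpolation=cv2.INTER_CUBIC)
b=cv2.resize(c["color"],(320,240)); b=cv2.copyMakeBorder(b,0,240,0,0,cv2.BORDER_CONSTANT)
cv2.imwrite("pics/s4.png",np.hstack([a,b]))
T=read_camera("top"); m=cv2.inRange(cv2.cvtColor(T["color"],cv2.COLOR_BGR2HSV),(5,80,60),(20,255,255)); m[:270]=0;m[330:]=0;m[:,:380]=0;m[:,480:]=0
m=cv2.morphologyEx(m,cv2.MORPH_OPEN,np.ones((3,3))); cnt=max(cv2.findContours(m,0,2)[0],key=cv2.contourArea); print(cv2.boundingRect(cnt),cv2.contourArea(cnt))
h=cv2.convexHull(cnt)[:,0]; P=plane(T,h,.008)[:,:2].astype(np.float32); print("trivet",cv2.minEnclosingCircle(P), P.min(0),P.max(0))
m=cv2.inRange(cv2.cvtColor(S["color"],cv2.COLOR_BGR2HSV),(5,80,60),(20,255,255)); m[:215]=0;m[270:]=0;m[:,:370]=0;m[:,465:]=0
cnt=max(cv2.findContours(m,0,2)[0],key=cv2.contourArea); P=plane(S,cv2.convexHull(cnt)[:,0],.008)[:,:2].astype(np.float32); print("side",cv2.boundingRect(cnt),cv2.minEnclosingCircle(P))
E
```

```text
[0.55987617 0.30924179 0.2046171 ] [ 0.41069808 -1.02381505 -0.42552868] yaw 102.89445136347848
(406, 271, 53, 45) 1770.0
trivet ((0.47481632232666016, -0.3602709472179413), 0.08068172633647919) [ 0.3947082  -0.43943587] [ 0.5548598  -0.28077447]
side (397, 217, 55, 40) ((0.47514837980270386, -0.3605346381664276), 0.08081541955471039)
```

View pics/s4.png

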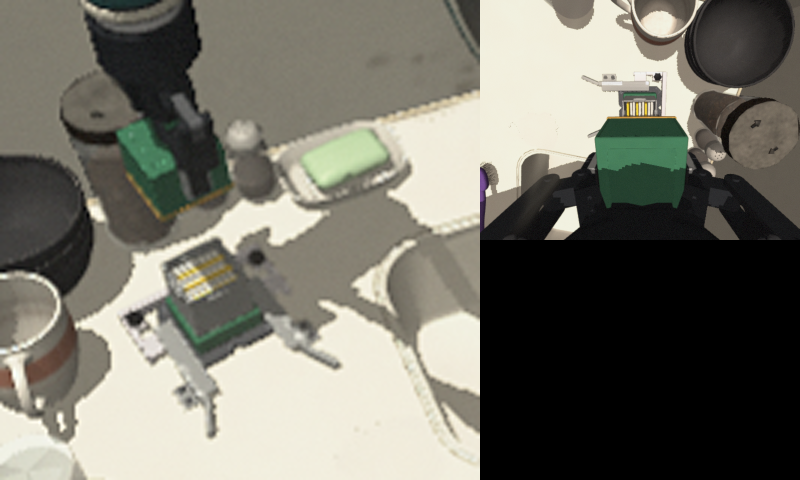

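The lid is off and the open tin with its tea bags is still home. The trivet fits at (0.475, -0.3605) with r = 81 mm in both views (known 80). Now I carry the lid in front of the tap.

```bash
python3 -c "
from h import *
deltas([((.45,.20,.2),102.9),((.42,-.03,.2),102.9),((.42,-.2,.2),102.9),((.475,-.36,.12),102.9)])"
```

```text
(0.45, 0.2, 0.2) 102.9 -> [-0.0822 -0.1324  0.0045] [ 0.19 -0.05 -0.  ]
(0.42, -0.03, 0.2) 102.9 -> [-0.2997 -0.213   0.0041] [ 0.19 -0.05 -0.  ]
(0.42, -0.2, 0.2) 102.9 -> [-0.4654 -0.251   0.0038] [ 0.19 -0.05 -0.  ]
(0.475, -0.36, 0.12) 102.9 -> [-0.6337 -0.2333  0.0837] [ 0.19 -0.05 -0.  ]
```

Request:
jog_arm(
  deltas=[-0.012,-0.02,0.002,0,0,0,0.2,-0.032,-0.052,0.004,0,0,0,0.2,-0.055,-0.09,0.004,0,0,0,0.2,-0.082,-0.13,0.004,0,0,0,0.2,-0.126,-0.147,0.004,0,0,0,0.2,-0.17,-0.164,0.004,0,0,0,0.2,-0.212,-0.18,0.004,0,0,0,0.2,-0.255,-0.196,0.004,0,0,0,0.2],
)

```text
time: 14.4
tool_pos: [0.4242, 0.0155, 0.1982]
tcp_rot: [-1.956, -2.457, 0.001]
wrist_force: [0.4, -0.5, -1.2]
width: 0.719
grip_force: 68.7
```

Request:
jog_arm(
  deltas=[-0.044,-0.016,0,0,0,0,0.2,-0.09,-0.028,0,0,0,0,0.2,-0.135,-0.04,0,0,0,0,0.2,-0.18,-0.05,0,0,0,0,0.2,-0.22,-0.053,0,0,0,0,0.2,-0.255,-0.05,0,0,0,0,0.2,-0.285,-0.046,0,0,0,0,0.2,-0.31,-0.043,0,0,0,0,0.2],
)

```text
time: 15.2
tool_pos: [0.4525, -0.2964, 0.1978]
tcp_rot: [-1.959, -2.454, 0.0]
wrist_force: [0.3, 1.0, -0.8]
width: 0.713
grip_force: 68.7
```

```bash
python3 -c "
from h import *
deltas([((.475,-.36,.12),102.9),((.475,-.36,.045),102.9)])"
```

```text
(0.475, -0.36, 0.12) 102.9 -> [-0.0671  0.008   0.0777] [-0.07 -0.07 -0.08]
(0.475, -0.36, 0.045) 102.9 -> [-0.0672  0.0081  0.1527] [-0.07 -0.07 -0.08]
```

Request:
jog_arm(
  deltas=[-0.03,0.004,0.015,0,0,0,0.2,-0.055,0.007,0.035,0,0,0,0.2,-0.066,0.008,0.06,0,0,0,0.2,-0.067,0.008,0.085,0,0,0,0.2,-0.067,0.008,0.11,0,0,0,0.2,-0.067,0.008,0.13,0,0,0,0.2,-0.067,0.008,0.145,0,0,0,0.2,-0.067,0.008,0.152,0,0,0,0.2],
)

```text
time: 16.0
tool_pos: [0.4742, -0.3573, 0.0445]
tcp_rot: [-1.955, -2.454, -0.0]
wrist_force: [0.4, 0.1, -2.2]
width: 0.719
grip_force: 68.7
```

Request:
jog_arm(
  deltas=[0,0,0.003,0,0,0,0.2,0,0,0.006,0,0,0,0.2,0,0,0.006,0,0,0,0.2],
)

```text
time: 16.3
tool_pos: [0.4761, -0.3587, 0.0416]
tcp_rot: [1.957, 2.456, -0.0]
wrist_force: [0.7, 1.1, -0.8]
width: 0.715
grip_force: 68.7
```

Request:
jog_arm(
  deltas=[0,0,0.0015,0,0,0,0.2,0,0,0.003,0,0,0,0.2],
)

```text
time: 16.5
tool_pos: [0.4762, -0.3589, 0.0388]
tcp_rot: [1.957, 2.456, -0.0]
wrist_force: [0.1, 0.9, -0.8]
width: 0.719
grip_force: 68.7
```

Request:
jog_arm(
  deltas=[0,0,0.0015,0,0,0,0.2,0,0,0.0025,0,0,0,0.2],
)

```text
time: 16.7
tool_pos: [0.4756, -0.3584, 0.0355]
tcp_rot: [1.958, 2.457, -0.0]
wrist_force: [-0.3, 0.2, -0.6]
width: 0.719
grip_force: 68.7
```

Request:
jog_arm(
  deltas=[0,0,0.001,0,0,0,0.2,0,0,0.002,0,0,0,0.2],
)

```text
time: 16.9
tool_pos: [0.4757, -0.3585, 0.0347]
tcp_rot: [-1.958, -2.457, 0.0]
wrist_force: [-6.0, 3.3, 14.6]
width: 0.718
grip_force: 70.3
```

Touchdown at z = 0.0347 as expected. I relieve the load, then open.

Request:
jog_arm(
  deltas=[0,0,-0.001,0,0,0,0.2,0,0,-0.001,0,0,0,0.5,0,0,-0.001,0,0,0,0.72,0,0,-0.001,0,0,0,0.8,0,0,-0.001,0,0,0,0.9,0,0,-0.001,0,0,0,1,0,0,-0.001,0,0,0,1,0,0,-0.001,0,0,0,1],
  squeeze=20,
)

```text
time: 17.7
tool_pos: [0.4756, -0.3584, 0.0344]
tcp_rot: [-1.958, -2.457, -0.0]
wrist_force: [-0.3, -0.3, -0.6]
width: 0.998
grip_force: 0.0
```

Request:
jog_arm(
  deltas=[0,0,-0.005,0,0,0,1,0,0,-0.015,0,0,0,1,0,0,-0.03,0,0,0,1,0,0,-0.055,0,0,0,1,0,0,-0.08,0,0,0,1,0,0,-0.11,0,0,0,1,0,0,-0.14,0,0,0,1,0,0,-0.16,0,0,0,1],
)

```text
time: 18.5
tool_pos: [0.4767, -0.3593, 0.1991]
tcp_rot: [1.955, 2.453, -0.0]
wrist_force: [0.3, -0.2, 0.3]
width: 1.002
grip_force: 0.0
```

```bash
python3 - <<'E'
from h import *
s,p,M=state(); print(s["time"],p,s["wrist_force"],s["width"])
c=read_camera("wrist"); S=read_camera("side")
a=cv2.resize(S["color"][230:330,140:240],(300,300),interpolation=cv2.INTER_CUBIC)
b=cv2.resize(c["color"],(400,300)); cv2.imwrite("pics/f.png",np.hstack([a,b]))
E
```

```text
18.5 [ 0.47671262 -0.3592791   0.19909702] [ 0.28207476 -0.19899013  0.3451329 ] 1.002269545471929
```

View pics/f.png

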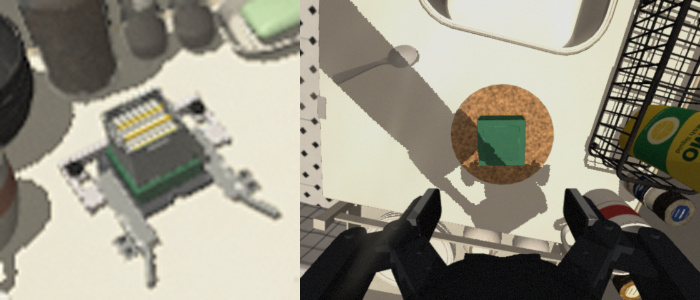

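The lid stands centred on the trivet, at (501,140) in the picture, and the open tin sits home against the bar with the gripper clear. I'm handing in.

```bash
python3 -c "
from workcell import finish_job
print(finish_job())"
```

```text
the job is handed in; nothing more can be done
None
```

I've handed the job in: the green tin is open and home in the holder, and its lid stands mouth down in the middle of the cork trivet; no verdict came back, but the last pictures show both in place.

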